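# Set a sliding jaw with a spacer and hold it tight

### The job

Stand the brass spacer in whichever gap beside the fixture's sliding jaw is wide enough for it, upright, fully down on the base plate, parallel to the stop block and centred along it; do not force it into the tight gap. Let go of it, then slide the jaw by its red post until the spacer is squeezed flush between jaw and stop block, and finish while still holding the jaw firmly pressed there without touching the spacer (a colleague then tightens the screws). Leave the bearings, the thin ring and the brush where they are.

Things in the scene. Friction and masses are not known exactly. Their poses are not given: they have to be found in the camera images.
- fixture: Fixed grey base plate, 110 mm (its x) x 210 mm (its y) x 10 mm thick, screwed to the table. Origin at the centre of its underside, z up, so its top is at z = 10 mm. The jaw slides along the fixture's y axis; a stop block stands near either end of the plate.
- jaw: Aluminium sliding jaw: block 60 mm (x) x 90 mm (y), top 37 mm above the table, low wings at its sides in x. Origin on its centre line at the plate's top; axes as the fixture's; its gap faces are at y = -45 and +45 mm. Starts up to 3 mm off the fixture's middle, slides along y up to 10.5 mm either side of that middle, stays where it is left, needs about 1.5 N to slide.
- post_top (a point): Centre of the top of the jaw's red round post, 98 mm above the table. The post is 18 mm in diameter, upright on the jaw's centre and free from 42 to 98 mm above the table; by it the jaw is taken or pushed from above.
- stop_thick: Fixed blue stop block, 60 mm (x) x 38 mm (y, thickness) x 28 mm high, on the base plate, top 38 mm above the table. Origin at the centre of its underside, axes parallel to the fixture's. Its centre is 75 mm from the fixture's centre along y, at either end; the gap it leaves to the jaw is 8 to 14 mm.
- stop_thin: Fixed blue stop block, 60 mm (x) x 12 mm (y, thickness) x 28 mm high, on the base plate at the other end, top 38 mm above the table. Origin at the centre of its underside, axes parallel to the fixture's. Its centre is 75 mm from the fixture's centre along y; the gap it leaves to the jaw is 21 to 27 mm.
- spacer: Loose brass spacer block standing upright on the table, 50 mm long (its x) x 16 mm thick (its y) x 55 mm high, about 0.2 to 0.45 kg, with a dark pin end in each large face. Origin at the centre of its underside, z up. In the gap, its length lies along the fixture's x and its top is 65 mm above the table.
- bearing_15: Loose roller bearing cone, 50 mm diameter, 18 mm high; bystander. Origin at the centre of its underside.
- bearing_16: Loose roller bearing cone, 50 mm diameter, 18 mm high; bystander. Origin at the centre of its underside.
- outer_ring_2: Loose thin steel ring, 48 mm diameter, 12 mm high; bystander. Origin at the centre of its underside.
- parts_brush: Loose brush with a wooden handle, 196 mm long, 36 mm wide, 12 mm high; bystander. Origin below its middle.

How it is judged:
By the outcome, as a careful person would: the job done as asked, in the order asked, and still so for the second after the job is handed in, while the arm keeps its last pose, push and grip.
It also fails if it takes over 51 s, if anything falls off the work surface, if the arm or the gripper's body presses on something with over 40 N, if the wrist force passes 120 N, or if a joint passes its speed limit or range.

### The arm

A 6-joint arm with a two-finger parallel gripper is mounted at the origin on a cart in front of the work surface, level with it; the furniture and walls round the work are solid. World frame = base frame: x ahead of the robot, y to its left, z up, the work surface at z = 0. Lengths are in m, angles in rad, forces in N, time in s.
With the tool pointing down it reaches from about 0.275 to 0.775 m from the base axis. Payload 14.6 kg.
Tool frame: the origin (TCP) lies midway between the tips of the shut fingers; the grasp point (between the pads) lies behind it (ctrl.grip_depth is the y of the grasp point in the tool frame, in m); y points along the fingers, z is the direction in which the jaws open and shut, and the axes are right-handed (so a half turn about y gives the same grasp; the last joint's range is limited). The gripper opens to 85 mm and grips with 20 to 120 N. Pads are 22 mm wide; open, the fingers measure 114 mm over their backs; the gripper's body (76 mm by 85 mm) begins 54 mm behind the grasp point. The pads swing forward as they close: fully open they stand 13 mm farther back than shut.
Start: joints at [-1.33, 0.263, -0.048, 1.259, 0, 1.415], TCP at [0.202, -0.484, 0.231] pointing down, gripper open.
Joint ranges: [-2.65, 2.65], [-0.89, 1.7], [-1.18, 1.37], [-2.13, 2.11], [-1.35, 1.29], [-3.14, 3.14]. Speed limits (rad/s): [1.89, 1.89, 2.57, 2.79, 3.14, 3.14].

### API

Orientations are given as a unit quaternion [x, y, z, w].
In Python, from plant import ctrl, kinematics, get_state, eyes, search_frame, regions_of, pinpoint gives the robot as it stands. Calls block until the motion is done:
- ctrl.move_to(position, orientation): joint-space move of the TCP to a pose.
- ctrl.servo_line(position, velocity=0.15, frame=None, stop_force=None): straight line of the TCP; frame=None keeps the orientation; velocity is the mean speed in m/s. With stop_force (N) it stops when the force on the tool has changed by that much, and returns True; else False.
- ctrl.move_j(angles): joint-space move.
- ctrl.command_gripper(opening, f_grip=None): finger opening in m; f_grip is the grip in N (None keeps the last); returns when the fingers have stopped.
- ctrl.dwell(seconds).
- kinematics.inverse_kinematics(position, orientation): joint angles nearest the present ones, or None.
- get_state(): the state.
- eyes.read_camera(name): name is "scene" or "side" or "wrist"; returns (picture, depth): 384x512x3 uint8, blue, green, red; 384x512 float32, m along the optical axis (not along the pixel's ray), 0 where there is no reading.
- eyes.camera_info(name): a dict with "fovy" (degrees; the focal length in pixels is half the picture's height over the tangent of half this angle, whatever the lens; pixels are square), "cx", "cy" (the principal point, pixels), "R" (3x3) and "t" (3): a world point X has camera coordinates R X + t; the wrist camera has in their place "mount" (4x4, takes a point from camera to tool coordinates, whose origin is the TCP and whose axes are the tool frame's). Camera axes: x right, y down, z forward; pixel columns grow to the right and rows downward; lengths in m; the calibration is good to about 2 mm. A picture is of the moment at which its call begins: read the wrist's pose just before it. camera_info takes no time and is no camera call.
A pose or a line that the arm cannot do raises ctrl.MotionError and nothing moves.
- ctrl.sign_off(): hands the job in, once; it reports no verdict.
Trained networks look in the newest picture that a camera, given by its name, has taken for a name from the list of things; names that differ only in an ending like _2 or _b are one class to them, and where a whole thing is asked for, a point or a joint stands for the part that bears it (a point fixed in the world has none). Each returns a list of dicts, best first, with "score" (0 to 1); they miss things now and then, are a little off and sometimes report something else, mostly with a low value. They report only what shows in the picture. A call takes as long as a camera call.
- search_frame(target, camera): "point" ([x, y, z] in m, in world coordinates, good to about 4 mm: the middle of the surface that is visible of it).
- regions_of(target, camera): "mask" (384x512 bool, what is visible of it).
- pinpoint(target, camera): "point" ([x, y, z] in m, in world coordinates, good to about 4 mm: a listed point, or the origin of a listed thing).
The state is a dict: "clock": time; "q": joint angles; "qvel": joint speeds; "tau": joint torques, N m; "tcp_pos": TCP position; "eef_rot": TCP orientation; "wrist_force": force on the tool from outside, world axes, zero at the start; "moment": the same for the moment, N m; "gripper_width": finger opening in m.
Only numpy, scipy, OpenCV 4.12 (cv2) and the standard library are available. Lean on these libraries where they do the work, as an engineer would, in place of code of your own. Each camera call takes 0.05 s, during which the arm holds its last target. There are 200 camera calls.

## Working session

There is one attempt and no reset: what is moved stays moved. The work goes in short steps, each a Python script; the robot and the scene stay as the last script left them, time stands still between calls to the robot, and variables do not carry over. Pictures are saved under pics/ and viewed, about 8 in all and at most 12, crops included, and the job is handed in when it is done.

```bash
ls; mkdir -p pics; python3 - <<'E'
from plant import *
import cv2,numpy as np
from plant import ctrl, kinematics, get_state, eyes, search_frame, regions_of, pinpoint
s=get_state(); print(s['clock'],s['tcp_pos'],s['eef_rot'],ctrl.grip_depth)
ims=[]
for c in("scene","side"):
    p,d=eyes.read_camera(c); ims.append(p); i=eyes.camera_info(c); print(c,i['fovy'],np.round(np.array(i['R']),3).tolist(),i['t'])
    for n in("fixture","jaw","post_top","stop_thick","stop_thin","spacer"):
        print(n,[(np.round(r['point'],4).tolist(),round(r['score'],2)) for r in pinpoint(n,c)[:2]])
cv2.imwrite('pics/a.png',ims[0]);cv2.imwrite('pics/b.png',ims[1])
print(get_state()['clock'])
E
```

```text
pics
0.0 [ 0.20233857 -0.48412917  0.23081125] [-0.13904261  0.69370462 -0.69290592  0.13900518] -0.0187
scene 55.0825016628562 [[0.412, -0.911, -0.016], [-0.507, -0.215, -0.835], [0.757, 0.352, -0.55]] [-0.1200748   0.35664984  0.73521874]
fixture [([0.5154, 0.0229, -0.0012], 0.82)]
jaw [([0.5127, 0.0221, 0.0105], 0.77)]
post_top [([0.517, 0.0243, 0.0951], 0.86)]
stop_thick []
stop_thin [([0.5174, 0.0256, 0.0976], 0.68), ([0.5025, -0.0493, 0.0132], 0.65)]
spacer [([0.4778, -0.2933, -0.0006], 0.74), ([0.5152, 0.0232, 0.0977], 0.63)]
side 50.78231755913688 [[-0.984, -0.179, -0.012], [-0.084, 0.52, -0.85], [0.158, -0.835, -0.526]] [0.5520339  0.06010128 1.33444506]
fixture [([0.5119, 0.0238, 0.0018], 0.93), ([0.5153, 0.0168, 0.0148], 0.74)]
jaw [([0.5159, 0.019, 0.012], 0.59)]
post_top [([0.5154, 0.0223, 0.0972], 0.6)]
stop_thick [([0.5325, 0.0966, 0.0087], 0.59)]
stop_thin [([0.4991, -0.0514, 0.0121], 0.62), ([0.5506, 0.539, -0.002], 0.6)]
spacer [([0.4781, -0.2897, -0.001], 0.73)]
0.7
```

View pics/a.png

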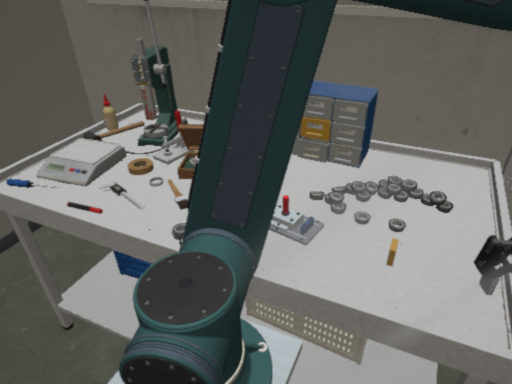

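View pics/b.png

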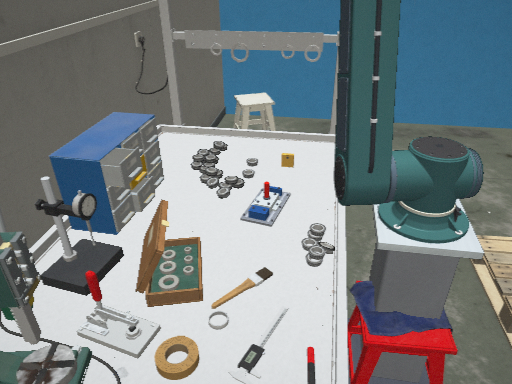

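```bash
cat > h.py <<'E'
import cv2,numpy as np
from scipy.spatial.transform import Rotation as Ro
from plant import ctrl, kinematics, get_state, eyes, search_frame, regions_of, pinpoint
def quat(a):  # tool down, opening direction at world angle a
    c,s=np.cos(a),np.sin(a)
    return Ro.from_matrix(np.array([[s,0,c],[-c,0,s],[0,-1,0]])).as_quat()
def cloud(cam,name=None):
    """picture and world point per pixel (384x512x3, nan if none)"""
    st=get_state(); p,d=eyes.read_camera(cam); i=eyes.camera_info(cam)
    f=192/np.tan(np.radians(i['fovy']/2)); v,u=np.mgrid[:384,:512]
    X=np.stack([(u-i['cx'])/f*d,(v-i['cy'])/f*d,d],-1)
    if 'mount' in i:
        m=np.array(i['mount']); X=X@m[:3,:3].T+m[:3,3]
        W=X@Ro.from_quat(st['eef_rot']).as_matrix().T+st['tcp_pos']
    else: W=(X-np.array(i['t']))@np.array(i['R'])
    W[d<=0]=np.nan
    if name: cv2.imwrite(f'pics/{name}.png',p)
    return p,W
def rect(P):
    """min-area rect: centre, long side, short side, angle of long side"""
    (c,(w,h),a)=cv2.minAreaRect((P*1000).astype(np.float32)); a=np.radians(a)
    if h>w: w,h,a=h,w,a+np.pi/2
    return np.array(c)/1000,w,h,(a+np.pi/2)%np.pi-np.pi/2
def clk(): return round(get_state()['clock'],2)
E
python3 - <<'E'
from h import *
print(np.round(eyes.camera_info('wrist')['mount'],3).tolist(),eyes.camera_info('wrist')['fovy'])
s=get_state();z=Ro.from_quat(s['eef_rot']).as_matrix();print(z.round(2).tolist())
# scene-camera guess of spacer yaw
p,W=cloud('scene'); r=regions_of('spacer','scene'); P=W[r[0]['mask']]; P=P[P[:,2]>.045]
print(len(P),rect(P[:,:2]))
a0=np.arctan2(z[1,2],z[0,2]);print(a0)
for a in (a0,0,np.pi/2,-np.pi/2,np.pi):
    for t in([.478,-.24,.25],[.478,-.291,.25],[.515,.023,.28]): print(a,t,np.round(kinematics.inverse_kinematics(t,quat(a)),2))
E
```

```text
[[-0.001, 0.966, 0.258, -0.066], [0.001, -0.258, 0.966, -0.143], [1.0, 0.001, -0.001, -0.0], [0.0, 0.0, 0.0, 1.0]] 65.25483486646361
[[-0.92, 0.0, 0.39], [-0.39, -0.0, -0.92], [-0.0, -1.0, 0.0]]
95 (array([ 0.47494745, -0.29633014]), 51.46147537231445, 15.678108215332031, np.float64(-0.0003524693702718906))
-1.1750446372802537
-1.1750446372802537 [0.478, -0.24, 0.25] [-0.62  0.28  0.02  1.32  0.    2.13]
-1.1750446372802537 [0.478, -0.291, 0.25] [-0.69  0.32  0.08  1.34  0.    2.05]
-1.1750446372802537 [0.515, 0.023, 0.28] [-0.11  0.24  0.05  1.38  0.    2.63]
0 [0.478, -0.24, 0.25] [-0.62  0.28  0.02  1.32  0.    0.95]
0 [0.478, -0.291, 0.25] [-0.69  0.32  0.08  1.34  0.    0.88]
0 [0.515, 0.023, 0.28] [-0.11  0.24  0.05  1.38  0.    1.46]
1.5707963267948966 [0.478, -0.24, 0.25] [-0.62  0.28  0.02  1.32  0.   -0.62]
1.5707963267948966 [0.478, -0.291, 0.25] [-0.69  0.32  0.08  1.34  0.   -0.69]
1.5707963267948966 [0.515, 0.023, 0.28] [-0.11  0.24  0.05  1.38  0.   -0.11]
-1.5707963267948966 [0.478, -0.24, 0.25] [-0.62  0.28  0.02  1.32  0.    2.52]
-1.5707963267948966 [0.478, -0.291, 0.25] [-0.69  0.32  0.08  1.34  0.    2.45]
-1.5707963267948966 [0.515, 0.023, 0.28] [-0.11  0.24  0.05  1.38  0.    3.03]
3.141592653589793 [0.478, -0.24, 0.25] [-0.62  0.28  0.02  1.32  0.   -2.19]
3.141592653589793 [0.478, -0.291, 0.25] [-0.69  0.32  0.08  1.34  0.   -2.26]
3.141592653589793 [0.515, 0.023, 0.28] [-0.11  0.24  0.05  1.38  0.   -1.68]
```

```bash
python3 - <<'E'
from h import *
ctrl.move_to([.49,.0,.23],quat(1.35)); print(clk(), get_state()['qvel'].round(3) if hasattr(get_state()['qvel'],'round') else '')
p,W=cloud('wrist','w1'); np.save('w1.npy',W)
for n in("fixture","jaw","post_top","stop_thick","stop_thin"):
    print(n,[(np.round(r['point'],4).tolist(),round(r['score'],2)) for r in pinpoint(n,'wrist')[:2]])
for n in("stop_thick","stop_thin","jaw"):
    for r in regions_of(n,'wrist')[:1]:
        P=W[r['mask']]; np.save(n+'.npy',r['mask']); P=P[~np.isnan(P[:,0])]
        print(n,r['score'],len(P),np.percentile(P[:,2],[5,50,95]))
        T=P[(P[:,2]>.033)&(P[:,2]<.042)]; print(len(T),rect(T[:,:2]))
print(clk())
E
```

```text
2.83 [-0.006  0.002  0.    -0.001 -0.001 -0.   ]
fixture [([0.5095, 0.0253, -0.0008], 0.78)]
jaw []
post_top [([0.5097, 0.0198, 0.0969], 0.77), ([0.4979, -0.0552, 0.0108], 0.28)]
stop_thick [([0.529, 0.0972, 0.0115], 0.64)]
stop_thin [([0.5008, -0.0568, 0.013], 0.83)]
stop_thick 0.86 2073 [0.01423494 0.03816536 0.04023327]
1678 (array([0.52772028, 0.09672319]), 60.09777069091797, 38.368934631347656, np.float64(-0.18884235605253785))
stop_thin 0.88 620 [0.02105113 0.03803631 0.04195507]
484 (array([ 0.49860828, -0.05017957]), 58.32792282104492, 12.033967971801758, np.float64(-0.18960508538873633))
jaw 0.95 5106 [0.01861962 0.03713496 0.09372727]
3359 (array([0.51380054, 0.0238987 ]), 90.21382141113281, 60.36281204223633, np.float64(1.3762843670976892))
3.27
```

View pics/w1.png

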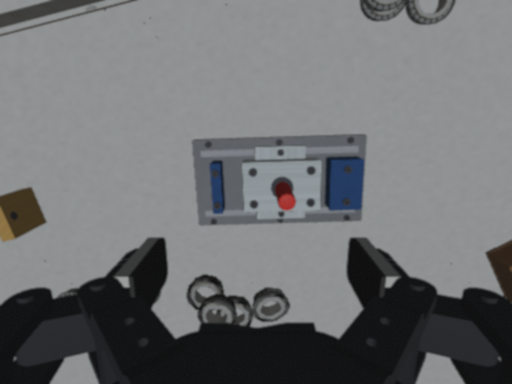

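```bash
python3 - <<'E'
from h import *
ctrl.move_to([.45,-.29,.23],quat(np.pi/2))
p,W=cloud('wrist','w2'); r=regions_of('spacer','wrist'); print([x['score'] for x in r])
P=W[r[0]['mask']]; T=P[(P[:,2]>.050)&(P[:,2]<.060)]; print(len(T),np.median(T[:,2]),rect(T[:,:2]))
print([(x['point'],x['score']) for x in pinpoint('spacer','wrist')])
print(clk(),get_state()['wrist_force'])
E
```

```text
[0.67, 0.65]
0 nan (array([0., 0.]), 0.0, 0.0, np.float64(0.0))
[([0.4725, -0.292, 0.0022], 0.95)]
4.55 [ 0.39746521 -0.29520584  0.20797339]
  return _methods._mean(a, axis=axis, dtype=dtype,
  ret = ret.dtype.type(ret / rcount)
```

View pics/w2.png

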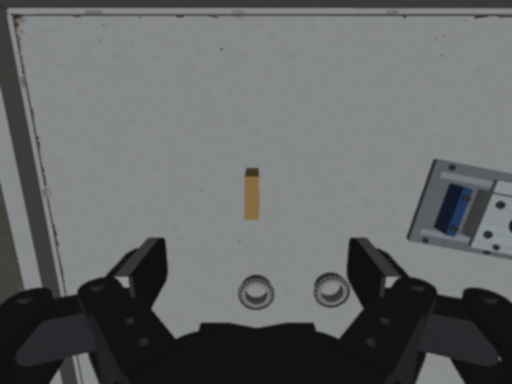

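```bash
python3 - <<'E'
from h import *
p,W=cloud('wrist'); m=(abs(W[...,0]-.4735)<.05)&(abs(W[...,1]+.292)<.03)&(W[...,2]>.048)&(W[...,2]<.06)
T=W[m]; c,l,w,a=rect(T[:,:2]); print(len(T),np.median(T[:,2]),c,l,w,a)
ang=a+np.pi/2
ctrl.command_gripper(.05)
ctrl.move_to([*c,.10],quat(ang)); 
p2,W2=cloud('wrist')
hit=ctrl.servo_line([*c,.0305],.08,stop_force=8); print('hit',hit,get_state()['tcp_pos'])
ctrl.command_gripper(0,60); s=get_state(); print(clk(),s['gripper_width'],s['wrist_force'])
cv2.imwrite('pics/w3.png',np.hstack([cv2.resize(p2,(400,300)),cv2.resize(eyes.read_camera('wrist')[0],(400,300))]))
np.save('grasp.npy',[*c,a]); print(ctrl.grip_depth)
E
```

```text
644 0.055273077828748685 [ 0.47669623 -0.29458374] 50.270111083984375 15.617097854614258 -0.0029920614847043225
hit False [ 0.47694472 -0.29478806  0.03095975]
7.1 0.014832162353351382 [-1.15089394  1.14245175  5.02886757]
-0.0187
```

View pics/w3.png

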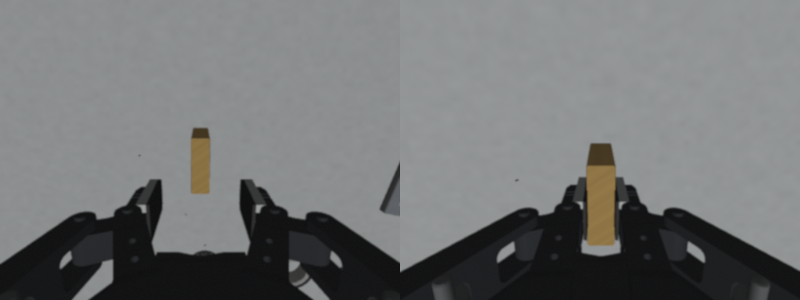

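```bash
python3 - <<'E'
from h import *
yaw=-.193; cf=np.array([.51316,.02327]); u=np.array([-np.sin(yaw),np.cos(yaw)])
t=cf-.0575*u; q=quat(yaw+np.pi/2)
s=get_state()['tcp_pos']; ctrl.servo_line([s[0],s[1],.15],.15); print(get_state()['gripper_width'],get_state()['wrist_force'])
ctrl.move_to([*t,.15],q); ctrl.servo_line([*t,.105],.1)
print(clk(),get_state()['tcp_pos'],t)
p,W=cloud('wrist','w4'); np.save('w4.npy',W)
for n in("stop_thick","stop_thin","jaw","spacer"):
    for r in regions_of(n,'wrist')[:2]:
        P=W[r['mask']]; P=P[~np.isnan(P[:,0])]; z=np.median(P[:,2]); lo,hi=(.033,.042) if n!='spacer' else (.115,.14)
        T=P[(P[:,2]>lo)&(P[:,2]<hi)]; print(n,round(r['score'],2),len(P),round(z,4),len(T),rect(T[:,:2]) if len(T)>5 else '')
print(clk())
E
```

```text
0.015064963614701232 [-0.46298348 -0.07220792 -3.98334207]
9.72 [ 0.50234878 -0.0336841   0.10528385] [ 0.50213127 -0.03316241]
stop_thick 0.64 5484 0.0381 4244 (array([0.52665741, 0.09050911]), 60.23652648925781, 50.84576416015625, np.float64(-0.18850227038133482))
stop_thin 0.67 1119 0.0382 921 (array([ 0.49394299, -0.04985381]), 49.440433502197266, 11.80433464050293, np.float64(-0.20752443109944352))
jaw 0.75 11731 0.0373 7352 (array([0.51317712, 0.02370871]), 89.96924591064453, 59.40943908691406, np.float64(1.3788394038475111))
spacer 0.8 4482 0.1294 3910 (array([ 0.50189999, -0.03317616]), 50.168678283691406, 16.064725875854492, np.float64(-0.19376800564669416))
spacer 0.67 11732 0.0373 8 (array([ 0.48008176, -0.02102944]), 0.9550835490226746, 0.19827352464199066, np.float64(0.13382028279852376))
9.97
```

View pics/w4.png

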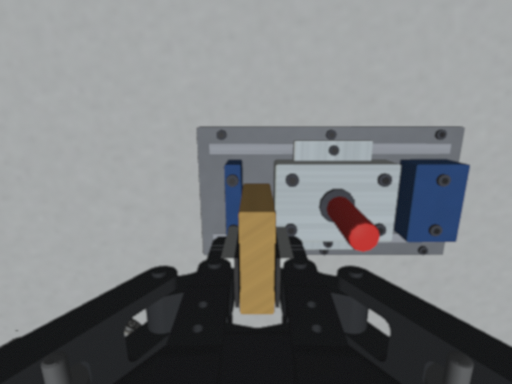

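```bash
python3 - <<'E'
from h import *
s=get_state()['tcp_pos']; x,y=.50213,-.03316
print(ctrl.servo_line([x,y,.05],.06,stop_force=8),get_state()['tcp_pos'])
print(ctrl.servo_line([x,y,.0385],.02,stop_force=8),get_state()['tcp_pos'],get_state()['wrist_force'],clk())
E
```

```text
False [ 0.50239808 -0.03321996  0.05030918]
True [ 0.50220044 -0.03319791  0.04094103] [-1.83694666 -0.35726645  9.37224281] 11.53
```

```bash
python3 - <<'E'
from h import *
yaw=-.193; q=quat(yaw+np.pi/2); x,y=.50213,-.03316
ctrl.command_gripper(.036); print(get_state()['gripper_width'],get_state()['wrist_force'])
ctrl.servo_line([x,y,.15],.12)
ctrl.move_to([.48,.005,.17],q); print(clk())
p,W=cloud('wrist','w5'); cf=np.array([.51316,.02327]); R=np.array([[np.cos(yaw),np.sin(yaw)],[-np.sin(yaw),np.cos(yaw)]])
W2=W.copy(); W2[...,:2]=(W[...,:2]-cf)@R.T   # fixture frame
m=lambda x0,x1,y0,y1,z0,z1: W2[(W2[...,0]>x0)&(W2[...,0]<x1)&(W2[...,1]>y0)&(W2[...,1]<y1)&(W2[...,2]>z0)&(W2[...,2]<z1)]
for n,b in dict(spacer=(-.04,.04,-.08,-.03,.058,.072),thin=(-.04,.04,-.09,-.066,.034,.042),jaw=(-.04,.04,-.055,.06,.033,.041),thick=(-.04,.04,.053,.1,.034,.042),post=(-.02,.02,-.02,.02,.092,.104)).items():
    T=m(*b); print(n,len(T),np.median(T[:,2]).round(4),rect(T[:,:2]))
print(clk())
E
```

```text
0.035816521085855126 [ 0.70814474 -1.39189696 -0.23034757]
13.23
spacer 765 0.065 (array([-0.00030982, -0.05727078]), 50.3811149597168, 16.165285110473633, np.float64(0.004862698083591965))
thin 538 0.0383 (array([-0.00291874, -0.07545039]), 53.369712829589844, 11.627213478088379, np.float64(-0.028625253292825725))
jaw 4560 0.0373 (array([-6.09302521e-05,  2.45925140e-03]), 115.1047592163086, 59.51359176635742, np.float64(1.5669801501108678))
thick 2303 0.0383 (array([7.52182007e-05, 7.47651749e-02]), 59.99989700317383, 38.53144073486328, np.float64(0.0015420534949399656))
post 301 0.0978 (array([-8.79287720e-06, -1.68854237e-03]), 17.557907104492188, 12.086797714233398, np.float64(-0.04821320258452211))
13.28
```

View pics/w5.png

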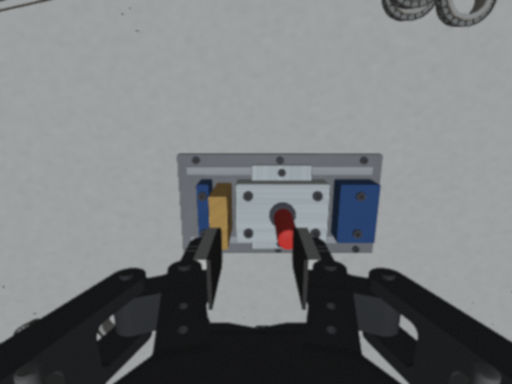

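```bash
python3 - <<'E'
from h import *
yaw=-.193; q=quat(yaw+np.pi/2); cf=np.array([.51316,.02327]); u=np.array([-np.sin(yaw),np.cos(yaw)])
P=lambda y,z:[*(cf+y*u),z]
ctrl.move_to(P(.0007,.16),q)
print(ctrl.servo_line(P(.0007,.05),.12,stop_force=10),get_state()['tcp_pos'],clk())
ctrl.command_gripper(0,60); s=get_state(); print(s['gripper_width'],s['wrist_force'])
print(ctrl.servo_line(P(-.014,.05),.012,stop_force=25))
for _ in range(3):
    s=get_state(); print(clk(),'y',(np.array(s['tcp_pos'])[:2]-cf)@u,s['tcp_pos'],'F',np.array(s['wrist_force'])[:2]@u,s['wrist_force']); ctrl.dwell(.4)
E
```

```text
False [0.51364134 0.02383536 0.05061802] 14.63
0.016700489517712167 [-1.8095845  -0.54821012  6.26043474]
True
15.84 y -0.00848892693148753 [0.51191219 0.01486434 0.05077365] F 3.2278873843389313 [-0.29089731  3.34580339  4.43519657]
16.24 y -0.008525828311825566 [0.51193254 0.01482277 0.05076635] F 2.771195333210495 [0.62070931 2.70231399 6.27668575]
16.64 y -0.008511984874241173 [0.51194358 0.01483471 0.05075878] F 2.1809634989731554 [0.85923235 2.05430096 6.05901164]
```

```bash
python3 - <<'E'
from h import *
yaw=-.193; cf=np.array([.51316,.02327]); u=np.array([-np.sin(yaw),np.cos(yaw)])
y=-.0085
for k in range(8):
    y-=.0006
    ctrl.servo_line([*(cf+y*u),.05],.01); ctrl.dwell(.25)
    s=get_state(); F=np.array(s['wrist_force'])[:2]@u
    print(clk(),round(y,4),'act',((np.array(s['tcp_pos'])[:2]-cf)@u).round(5),'F',F.round(1),np.round(s['wrist_force'],1))
    if F>22: break
ctrl.dwell(.6); s=get_state(); print(np.round(s['wrist_force'],1),(np.array(s['wrist_force'])[:2]@u).round(1))
E
```

```text
17.54 -0.0091 act -0.00854 F 5.7 [-0.   5.8  8. ]
18.04 -0.0097 act -0.00854 F 10.6 [ 1.  10.6  7.5]
18.54 -0.0103 act -0.00857 F 15.0 [ 1.9 14.9  7.2]
19.04 -0.0109 act -0.00858 F 20.4 [ 1.8 20.4  6.2]
19.54 -0.0115 act -0.00862 F 25.3 [ 4.5 24.9  6. ]
[ 4.1 25.1  5.3] 25.4
```

```bash
python3 - <<'E'
from h import *
yaw=-.193; cf=np.array([.51316,.02327]); R=np.array([[np.cos(yaw),np.sin(yaw)],[-np.sin(yaw),np.cos(yaw)]])
p,W=cloud('wrist'); W[...,:2]=(W[...,:2]-cf)@R.T
X,Y,Z=np.moveaxis(W,-1,0)
for n,(y0,y1,z0,z1) in dict(spacer=(-.08,-.04,.06,.07),thin=(-.09,-.066,.034,.042),jaw=(-.0525,.045,.033,.0405)).items():
    T=W[(abs(X)<.035)&(Y>y0)&(Y<y1)&(Z>z0)&(Z<z1)]; print(n,len(T),np.median(T[:,2]).round(4),rect(T[:,:2]) if len(T)>5 else '',T[:,1].min(),T[:,1].max())
s=eyes.read_camera('side')[0][160:240,220:320]
cv2.imwrite('pics/w6.png',np.hstack([cv2.resize(p,(400,300)),cv2.resize(s,(375,300),interpolation=2)]))
s=get_state(); print(clk(),s['gripper_width'],s['wrist_force'])
E
```

```text
spacer 2550 0.0651 (array([-0.00743838, -0.06101139]), 36.50572967529297, 16.58966827392578, np.float64(0.0028720142970821705)) -0.06931237634631056 -0.05268314612411504
thin 402 0.0381 (array([-0.0260756 , -0.07502988]), 15.109720230102539, 10.215387344360352, np.float64(-1.0857478732399306)) -0.08092212086984883 -0.06603275931837287
jaw 9499 0.0373 (array([-0.00175601, -0.00773866]), 89.64006042480469, 56.317989349365234, np.float64(1.5671700334965903)) -0.052498757052874476 0.03709061949725212
20.24 0.016829530641462778 [ 3.69482086 24.752135    5.5199689 ]
```

View pics/w6.png

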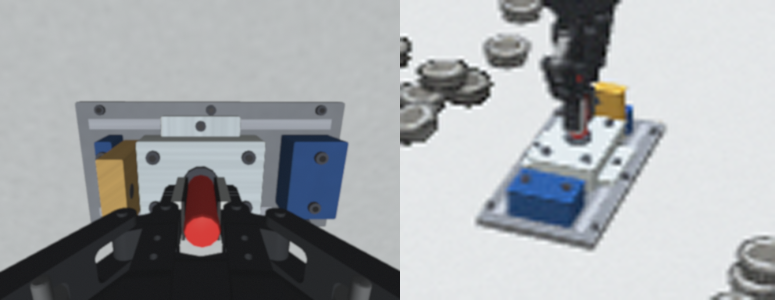

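```bash
python3 - <<'E'
from h import *
yaw=-.193; cf=np.array([.51316,.02327]); R=np.array([[np.cos(yaw),np.sin(yaw)],[-np.sin(yaw),np.cos(yaw)]])
p,W=cloud('wrist'); W[...,:2]=(W[...,:2]-cf)@R.T; X,Y,Z=np.moveaxis(W,-1,0)
for y0 in np.arange(-.075,-.02,.006):
    z=Z[(abs(X)<.05)&(Y>y0)&(Y<y0+.006)&(Z>.07)]; print(round(y0,3),len(z),z.min().round(3) if len(z) else '')
s=get_state(); print(clk(),np.round(s['wrist_force'],1))
E
```

```text
-0.075 9 0.132
-0.069 845 0.123
-0.063 2176 0.114
-0.057 3821 0.103
-0.051 3392 0.095
-0.045 1889 0.094
-0.039 1248 0.09
-0.033 1488 0.07
-0.027 3313 0.07
-0.021 3677 0.07
20.29 [ 4.1 25.3  6.3]
```

The gripper parts above the spacer are at least 30 mm clear of its top, and the push holds steady at 25 N, so I'm handing the job in.

```bash
python3 - <<'E'
from h import *
print(ctrl.sign_off())
E
```

```text
the job is handed in; nothing more can be done
None
```

The spacer is standing in the wide gap, beside the thin stop, and the jaw is pressed against it. I handed in at about 20 s of the 51 s allowed. I gripped the spacer by its large faces, lowered it until it touched the plate and let go. Then I gripped the red post, slid the jaw about 9 mm and kept pushing.

**Last checks, from the wrist camera and the force sensor:**
- **Spacer height and angle:** its top is at 65.1 mm, so it is fully down and upright. It is within about 0.3° of parallel to the stop.
- **Flush fit:** along the fixture it spans −69.3 to −52.7 mm. The stop face is at −69 mm and the jaw face is nominally at −53 mm, so it is flush to within measuring error.
- **Centring:** it was 0.3 mm off centre along the stop when placed. After squeezing I could see only part of it; the visible end suggests under 1 mm.
- **Push and clearance:** the push on the jaw is steady at about 25 N. The nearest gripper part above the spacer is about 30 mm over its top, and the fingers stay about 20 mm from its side.

**What disagreed:**
- The first push stopped on force, but the force then fell to 2–3 N, so I pressed again in small steps up to 25 N.
- The arm's reading puts the jaw 8.6 mm off the fixture's middle, while the camera shows about 7.7 mm and 8.0 mm was expected. That is within the 2 mm calibration.

I did not go near the bearings, ring or brush, but I took no separate measurement of them at the end.

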